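# Push four blanks up to a squaring fence as one group

## Task

Pick up the straightedge by its wooden grip and use it to push the four wooden blanks on the squaring board together, as one group, along the board until every one lies flat and flush against the wooden fence strip (which is set differently each time); then press the row against it gently but firmly, about 10 N and never more than 16 N, for at least half a second. Then stand the straightedge on its flange on the bench top, clear of the board. Touch the blanks only with the straightedge and leave everything else alone.

Things in the scene. Friction and masses are not known exactly. Their poses are not given: they have to be found in the camera images.
- board: fixed grey squaring board, 260 (x) x 230 (y) x 12 mm thick, lying on the bench; origin at the centre of its underside, x points along the board from its open front edge towards the fence, z up. Its top is slick laminate. Carry the straightedge 3 to 5 mm above it: pressed, its front dips a little in the grip, and if it drags on the board the fence gets less than the hand gives
- fence: the board's fence, its origin and axes the same as the board's: a rail fixed along the far edge and, before it, a lighter wooden facing strip (200 mm long, top 30 mm above the bench), parallel to the rail. The facing's front face stands between x = +43 and +83 mm; it is set differently each time, this is not measured and must be seen or felt. It is rigid up to 20 N. In the frame named facing, which shifts with it, that face is at x = +85 mm
- straightedge_grip (a point): loose aluminium straightedge, 0.2 kg, 180 mm long (y): it stands on a flange 40 mm deep (x), 4 mm thick, with an 18 mm high front wall along the flange's +x edge and a wooden grip 14 mm thick (x), 50 mm long (y), 63 mm high. This point: middle of the grip, 46 mm above the underside; the wall's front (pushing) face is 16 mm ahead of it in +x. It starts on the bench right of the board
- blank_0_mid (a point): loose plain wooden blank 1 of 4 (counted from the left, +y), 36 (x) x 28 (y) x 18 mm high, about 25 g, lying on the board, askew by up to 0.2 rad; this point is its centre, 9 mm above its underside; its x axis is the one that ends up square to the fence
- blank_1_mid (a point): loose plain wooden blank 2 of 4 (counted from the left, +y), 36 (x) x 28 (y) x 18 mm high, about 25 g, lying on the board, askew by up to 0.2 rad; this point is its centre, 9 mm above its underside; its x axis is the one that ends up square to the fence
- blank_2_mid (a point): loose plain wooden blank 3 of 4 (counted from the left, +y), 36 (x) x 28 (y) x 18 mm high, about 25 g, lying on the board, askew by up to 0.2 rad; this point is its centre, 9 mm above its underside; its x axis is the one that ends up square to the fence
- blank_3_mid (a point): loose plain wooden blank 4 of 4 (counted from the left, +y), 36 (x) x 28 (y) x 18 mm high, about 25 g, lying on the board, askew by up to 0.2 rad; this point is its centre, 9 mm above its underside; its x axis is the one that ends up square to the fence
- tape_roll: roll of masking tape, 72 mm across, 18 mm high, lying on the bench; origin under its centre; not to be moved
- cutters: sprue cutters, 48 x 113 x 12 mm, lying on the bench; origin under the centre; not to be moved
- glue_bottle: small squeeze bottle of glue, 32 mm across, 85 mm high, standing to the left of the board; origin under its centre; not to be moved
There are look-alikes about, which are no part of the job. Leave any green, pink or red look-alike of the part that bears blank_0_mid alone.

How it is judged:
On the way, in this order (a step that is already met when the one before it is completed fails the run):
1. the straightedge is lifted off the bench in the grip (height (world z) of straightedge_grip above 0.056 m and contact force between the fingers and straightedge above 2 N), for 0.2 s.
2. with the straightedge bearing on the blanks and all four flush along the fence facing (within 3 mm), the row is pressed against the fence with 6 to 16 N (x of blank_0_mid in the frame of facing between 0.064 and 0.069 m and angle between the x axis of each of blank_0_mid, blank_1_mid, blank_2_mid, blank_3_mid and the x axis of board, either way round below 0.07 rad and z of each of blank_0_mid, blank_1_mid, blank_2_mid, blank_3_mid in the frame of board below 0.024 m and x of blank_1_mid in the frame of facing between 0.064 and 0.069 m and x of blank_2_mid in the frame of facing between 0.064 and 0.069 m and x of blank_3_mid in the frame of facing between 0.064 and 0.069 m and contact force between fence and anything else between 6 and 16 N and contact force between the fingers and straightedge above 2 N and (contact force between straightedge and blank_0 above 1 N or contact force between straightedge and blank_1 above 1 N or contact force between straightedge and blank_2 above 1 N or contact force between straightedge and blank_3 above 1 N)), for 0.5 s.
At the end, for the whole second after the job is handed in: All four blanks lie flat on the board with their far ends within 3 mm of the fence facing and square to it within 0.07 rad, and the straightedge stands upright on its flange on the bench top, not on the board (its grip point 42 to 50 mm above the bench); everything is at rest (x of blank_0_mid in the frame of facing between 0.064 and 0.069 m and angle between the x axis of each of blank_0_mid, blank_1_mid, blank_2_mid, blank_3_mid and the x axis of board, either way round below 0.07 rad and z of each of blank_0_mid, blank_1_mid, blank_2_mid, blank_3_mid in the frame of board below 0.024 m and x of blank_1_mid in the frame of facing between 0.064 and 0.069 m and x of blank_2_mid in the frame of facing between 0.064 and 0.069 m and x of blank_3_mid in the frame of facing between 0.064 and 0.069 m and height (world z) of straightedge_grip between 0.042 and 0.05 m and angle between straightedge_grip's own z axis and vertical below 0.08 rad and linear speed of each of straightedge, blank_0, blank_1, blank_2, blank_3 below 0.01 m/s); the robot touches nothing.
It fails at once if the fence is pressed with more than 16 N (contact force between fence and anything else above 16 N).
It fails at once if the gripper or arm touches a blank (contact force between any of blank_0, blank_1, blank_2, blank_3 and the fingers above 0.3 N or contact force between any of blank_0, blank_1, blank_2, blank_3 and the arm above 0.3 N).
It fails at once if the roll of tape moved by more than 10 mm (distance of tape_roll from where it was at the start of the episode above 0.01 m).
It fails at once if the sprue cutters moved by more than 10 mm (distance of cutters from where it was at the start of the episode above 0.01 m).
It fails at once if the glue bottle moved by more than 10 mm (distance of glue_bottle from where it was at the start of the episode above 0.01 m).
It also fails if it takes over 72 s, if anything falls off the work surface, if the arm or the gripper's body presses on something with over 40 N, if the wrist force passes 120 N, or if a joint passes its speed limit or range.

## Robot

A 6-joint arm with a two-finger parallel gripper is mounted at the origin on a cart in front of the work surface, level with it; the furniture and walls round the work are solid. World frame = base frame: x ahead of the robot, y to its left, z up, the work surface at z = 0. Lengths are in m, angles in rad, forces in N, time in s.
With the tool pointing down it reaches from about 0.4 to 0.925 m from the base axis. Payload 12.5 kg.
Tool frame: the origin (TCP) lies at the very end of the fingers, on their centre line; the grasp point (between the pads) lies 19 mm behind it; z points along the fingers, y is the line along which they close (so a half turn about z gives the same grasp; the last joint's range is limited). The gripper opens to 95 mm and grips with 3 to 60 N. Pads are 20 mm wide; open, the fingers measure 119 mm over their backs; the gripper's body (75 mm by 180 mm) begins 59 mm behind the grasp point.
Start: joints at [0.994, 0.491, 1.559, -0, 1.092, -0.106], TCP at [0.283, 0.557, 0.215] pointing down, gripper open.
Joint ranges: [-3.1, 3.1], [-0.84, 2.19], [0.05, 2.79], [-1.13, 4.28], [0.06, 2.93], [-2.69, 2.69]. Speed limits (rad/s): [2.22, 2.22, 2.79, 3.14, 3.14, 3.14].

## Interface

Orientations are given as a unit quaternion [w, x, y, z].
In Python, from workcell import env gives the robot as it stands. The module is installed in compiled form; this text tells all that it offers.
- The arm moves only by the shell command python3 -m crank 'ROWS'. ROWS is text: rows parted by semicolons, each of 5 numbers parted by spaces: the shift along the tool's x, y, z in units of 50 mm (1.0 is 50 mm), then the turn about the tool's z in units of 5 degrees (1.0 is 5 degrees), then the closure, from 0 (fully open) to 1 (shut). In form: x y z yaw grip; .... A call has 1 to 12 rows; each row shifts and turns the commanded pose from where the row before left it, along the tool's axes as they then stand; what a row does not reach is not made up. A row lasts 1/8 s, in which the tool goes at most 62.5 mm and 10.7 degrees, less where a joint would pass 70% of its speed; a pose out of reach is approached as far as the arm can. A call is refused whole if a number of a shift passes 1 or a number of a turn 1, either way. A call with a gripper value outside its range is refused whole. The fingers move at their own pace and stop on an object; the grip force is fixed at half the most. Time passes only in rows, so rows that do not move let the fingers close. It gives the time, the measured TCP pose, the force, the opening and the grip force at its end, in the units of the state.
- env.get_state(): the state, without advancing time (a new reading comes with each control period).
- env.grab_frame(name): name is "scene" or "top" or "wrist"; returns a dict with "frame" (384x512x3 uint8, red, green, blue), "z_map" (384x512 float32, m along the optical axis (not along the pixel's ray), 0 where there is no reading), "camera_matrix" (3x3 intrinsics, pixels), "rvec" (rotation vector, rad) and "tvec" (3), from world to camera coordinates, as OpenCV has them. Camera axes: x right, y down, z forward; pixel columns grow to the right and rows downward; lengths in m; the calibration is good to about 2 mm. A picture is of the moment at which its call begins.
- env.sign_off(): hands the job in; it is judged then, once.
Trained networks look in a picture, given as the dict that the camera call returned (one of the last four; its "shot" number tells which), for a name from the list of things; names that differ only in an ending like _2 or _b are one class to them, and where a whole thing is asked for, a point or a joint stands for the part that bears it (a point fixed in the world has none). Each returns a list of dicts, best first, with "p" (0 to 1); they miss things now and then, are a little off and sometimes report something else, mostly with a low value. They report only what shows in the picture. A call takes as long as a camera call. They do not tell look-alikes from the thing itself.
- env.look_for(picture, query): "pixel" ([column, row] in pixels, amid what is visible of it).
- env.trace(picture, query): "pixels" (384x512 bool, what is visible of it) and "pixel" ([column, row] in pixels, amid what is visible of it).
- env.mark_of(picture, query): "pixel" ([column, row] in pixels: a listed point, or the origin of a listed thing).
The state is a dict: "time": time; "joint_pos": joint angles; "dq": joint speeds; "tau": joint torques, N m; "eef_pos": TCP position; "eef_rot": TCP orientation; "force": force on the tool from outside, world axes, zero at the start; "torque": the same for the moment, N m; "finger_gap": opening from 0.0 (shut) to 1.0 (fully open); "grip_force": force on a finger pad.
Only numpy, scipy, OpenCV 4.12 (cv2) and the standard library are available. Lean on these libraries where they do the work, as an engineer would, in place of code of your own. Each camera call takes 0.05 s, during which the arm holds its last target. There are 200 camera calls.

## Working session

There is one attempt and no reset: what is moved stays moved. The work goes in short steps, Python scripts to look and compute and a shell command to move; the robot and the scene stay as the last step left them, time stands still between calls to the robot, and variables do not carry over. Pictures are saved under pics/ and viewed, at most 10 in all, crops included, and the job is handed in when it is done.

```bash
mkdir -p pics; cat > h.py <<'E'
import numpy as np, cv2
from workcell import env
def w(p,u,v,z=None):
    K=p["camera_matrix"];R=cv2.Rodrigues(np.array(p["rvec"],float))[0];t=np.array(p["tvec"],float).reshape(3)
    d=np.linalg.inv(K)@np.array([u,v,1.]);c=-R.T@t;d=R.T@d
    if z is None:
        return c+d*p["z_map"][int(round(v)),int(round(u))]
    return c+d*(z-c[2])/d[2]
def save(p,n): cv2.imwrite("pics/"+n,p["frame"][:,:,::-1])
def cloud(p):
    K=p["camera_matrix"];R=cv2.Rodrigues(np.array(p["rvec"],float))[0];t=np.array(p["tvec"],float).reshape(3)
    v,u=np.mgrid[:384,:512];Z=p["z_map"]
    X=np.stack([(u-K[0,2])/K[0,0]*Z,(v-K[1,2])/K[1,1]*Z,Z],-1)-t
    return X@R
E
python3 - <<'E'
from h import *
ps={n:env.grab_frame(n) for n in("top","scene")}
im=[cv2.resize(ps[n]["frame"],None,fx=1,fy=1) for n in ps]
for n in ps: save(ps[n],n+"0.png")
p=ps["top"]
for q in["board","fence","straightedge_grip","blank_0_mid","tape_roll","cutters","glue_bottle"]:
    for r in env.mark_of(p,q)[:7]: print(q,round(r["p"],2),np.round(r["pixel"],1),np.round(w(p,*r["pixel"]),4))
s=env.get_state();print(s["eef_pos"],s["eef_rot"],s["force"],s["time"])
E
```

```text
board 0.83 [229.1 168. ] [0.5618 0.0404 0.0099]
straightedge_grip 0.82 [346.8 208.1] [ 0.4511 -0.279   0.0633]
blank_0_mid 0.72 [151.9 174.7] [0.5364 0.2565 0.0139]
blank_0_mid 0.7 [160.9 207.8] [0.4432 0.2251 0.0193]
blank_0_mid 0.56 [157.9 142.5] [0.6287 0.244  0.0171]
blank_0_mid 0.54 [204.9 184.5] [0.51   0.1048 0.029 ]
blank_0_mid 0.45 [225.6 242.5] [0.3524 0.0433 0.0139]
tape_roll 0.62 [310.  140.5] [ 0.6505 -0.1901 -0.0011]
cutters 0.84 [370. 146.] [ 0.6362 -0.3604  0.0084]
glue_bottle 0.71 [111.8 190. ] [0.4861 0.3546 0.0467]
glue_bottle 0.61 [228.1 173.4] [0.5458 0.0426 0.0122]
[0.28347337 0.55699814 0.21460783] [ 5.38292697e-06  2.33235733e-01  9.72420224e-01 -1.49986258e-05] [ 0.48450197 -0.18753668  0.25120002] 0.45
```

View pics/top0.png

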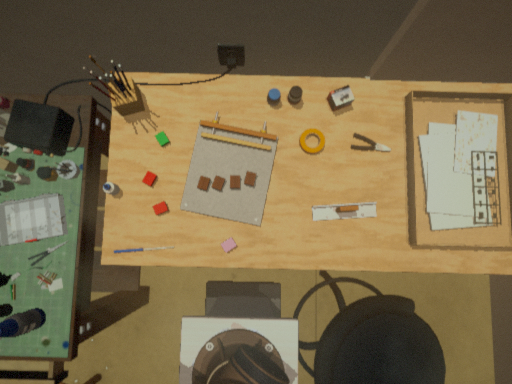

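View pics/scene0.png

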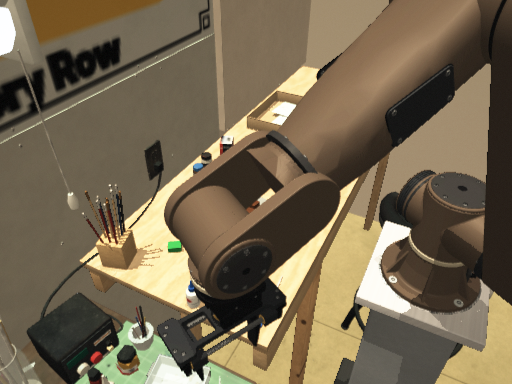

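The top view shows the board at about (229,172), yawed by about 0.2 rad, with four brown blanks on it at (204,184), (218,184), (236,182) and (250,179). The fence rail is near (238,130) and its lighter facing near (234,141). The straightedge is at (345,211).

Candidates for the blanks are the brown ones on the board, the red ones at (150,178) and (161,208), the green one at (163,139) and the pink one at (229,244). The four brown ones fit, because they are plain wood and lie on the board. I'll confirm that in an enlarged crop.

```bash
python3 - <<'E'
from h import *
p=env.grab_frame("top")
f=p["frame"][105:255,170:390][:,:,::-1]
cv2.imwrite("pics/crop1.png",cv2.resize(f,None,fx=3.6,fy=3.6,interpolation=cv2.INTER_CUBIC))
C=cloud(p); hsv=cv2.cvtColor(p["frame"],cv2.COLOR_RGB2HSV)
for q in["straightedge_grip","board","fence"]:
    for r in env.trace(p,q)[:2]:
        m=r["pixels"];v,u=np.nonzero(m);pts=C[m]
        rc=cv2.minAreaRect(pts[:,:2].astype(np.float32))
        print(q,round(r["p"],2),m.sum(),np.round(rc[0],4),np.round(rc[1],4),rc[2], np.percentile(pts[:,2],[5,50,95]).round(4))
for (u,v) in[(204,184),(218,184),(236,182),(250,179),(347,209),(330,213),(365,210),(238,130),(234,141),(230,160),(320,230)]:
    print((u,v),hsv[v,u],C[v,u].round(4))
E
```

```text
straightedge_grip 0.86 934 [ 0.4256 -0.1944] [0.0612 0.3772] 13.17119026184082 [0.0006 0.005  0.0626]
board 0.62 6733 [0.5275 0.0433] [0.2298 0.3196] 78.99662017822266 [0.0086 0.0122 0.031 ]
fence 0.56 1012 [ 0.5647 -0.0238] [0.3781 0.1915] 25.233314514160156 [0.0111 0.0296 0.0343]
fence 0.2 171 [0.4321 0.1782] [0.4214 0.0325] 72.38648986816406 [0.0087 0.0478 0.0748]
(204, 184) [ 13 159 119] [0.5115 0.1074 0.0286]
(218, 184) [ 14 166 115] [0.512  0.0684 0.0318]
(236, 182) [ 13 153 117] [0.5187 0.0189 0.0326]
(250, 179) [ 13 149 116] [ 0.528  -0.0195  0.0326]
(347, 209) [ 16 182 157] [ 0.4488 -0.2798  0.0622]
(330, 213) [ 33  28 189] [ 0.4418 -0.2467  0.0032]
(365, 210) [ 30  29 186] [ 0.4524 -0.3443  0.0064]
(238, 130) [ 16 176 170] [0.6668 0.0176 0.0313]
(234, 141) [ 22 137 186] [0.635  0.0279 0.0307]
(230, 160) [ 22  48 164] [0.5837 0.0382 0.0156]
(320, 230) [ 19 124 187] [ 0.3936 -0.2191  0.0008]
```

View pics/crop1.png

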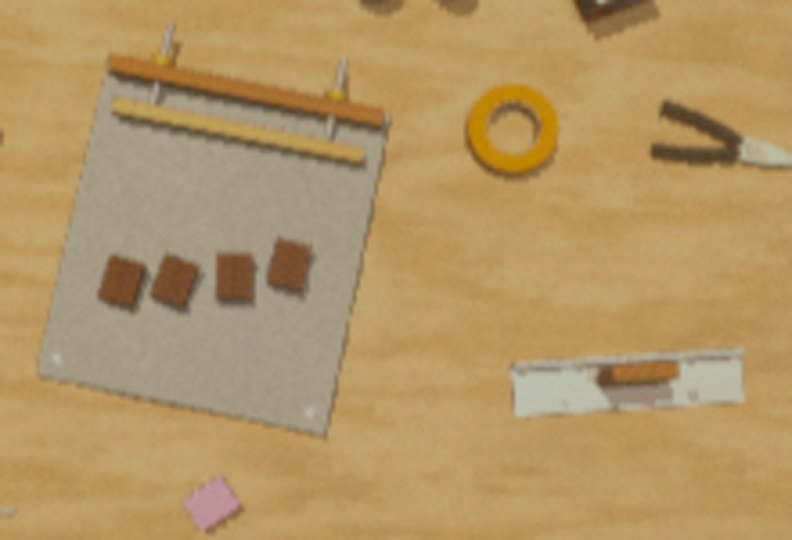

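The crop confirms it. The four brown blanks lie on the board at crop (122,282), (174,283), (235,278) and (289,266), and the pink look-alike is off the board. The straightedge is at (628,380) with its wall on the far side. First I turn the tool so that its y lies along the straightedge's x, then I travel there.

```bash
python3 -m crank '0 0 0 1 0;0 0 0 1 0;0 0 0 1 0;0 0 0 1 0;0 0 0 1 0;0 0 0 1 0;0 0 0 1 0;0 0 0 1 0;0 0 0 1 0;0 0 0 1 0;0 0 0 1 0;0 0 0 1 0'
python3 -m crank '-0.8 0.8 0 0 0;-0.8 0.8 0 0 0;-0.8 0.8 0 0 0;-0.8 0.8 0 0 0;-0.8 0.4 0 0 0;-0.8 0.4 0 0 0;-0.8 0 0 0 0;-0.8 0 0 0 0;-0.8 0 0 0 0;-0.8 0 0 0 0;-0.8 0 0 0 0;-0.8 0 0 0 0'
python3 -m crank '-0.9 0 0 0 0;-0.9 0 0 0 0;-0.9 0 0 0 0;-0.9 0 0 0 0;-0.9 0 0 0 0;-0.9 0 0 0 0;-0.9 -0.5 0 0 0;-0.7 -0.5 0 0 0;0 0 0 0 0'
```

```text
time: 2.15
eef_pos: [0.2835, 0.557, 0.2147]
eef_rot: [-0.0, 0.689, 0.725, 0.0]
force: [-0.4, -0.5, 0.2]
finger_gap: 1.001
grip_force: 0.0
time: 3.65
eef_pos: [0.5085, 0.087, 0.2148]
eef_rot: [0.0, 0.688, 0.726, 0.0]
force: [0.6, 0.8, -0.4]
finger_gap: 1.0
grip_force: 0.0
time: 4.78
eef_pos: [0.4759, -0.2659, 0.2146]
eef_rot: [0.0, 0.689, 0.724, -0.0]
force: [1.3, 0.7, 0.4]
finger_gap: 0.998
grip_force: 0.0
```

```bash
python3 - <<'E'
from h import *
p=env.grab_frame("wrist");save(p,"wr1.png");C=cloud(p)
np.save("wr1.npy",C)
for q in["straightedge_grip"]:
    for r in env.mark_of(p,q)[:3]: print(q,round(r["p"],2),np.round(r["pixel"],1),w(p,*r["pixel"]).round(4),w(p,*r["pixel"],0.046).round(4))
    r=env.trace(p,q)[0];m=r["pixels"];P=C[m];h=cv2.cvtColor(p["frame"],cv2.COLOR_RGB2HSV)[m]
    for nm,k in(("grip",(P[:,2]>.055)&(P[:,2]<.07)),("all",(P[:,2]<.03)),("wall",(P[:,2]>.012)&(P[:,2]<.03))):
        if k.sum()>5: print(nm,k.sum(),P[k].mean(0).round(4),cv2.minAreaRect(P[k][:,:2].astype(np.float32)))
E
```

```text
straightedge_grip 0.72 [233.7 191. ] [ 0.4536 -0.2793  0.0635] [ 0.4526 -0.2841  0.046 ]
grip 455 [ 0.454  -0.2828  0.0622] ((0.45383408665657043, -0.28415700793266296), (0.014050192199647427, 0.048974085599184036), 5.1086931228637695)
all 3001 [ 0.4494 -0.277   0.0058] ((0.4499732255935669, -0.28629207611083984), (0.04204844310879707, 0.18401187658309937), 4.6066412925720215)
wall 426 [ 0.4662 -0.2769  0.018 ] ((0.4591703712940216, -0.28382930159568787), (0.021378476172685623, 0.17640474438667297), 5.100015640258789)
```

View pics/wr1.png

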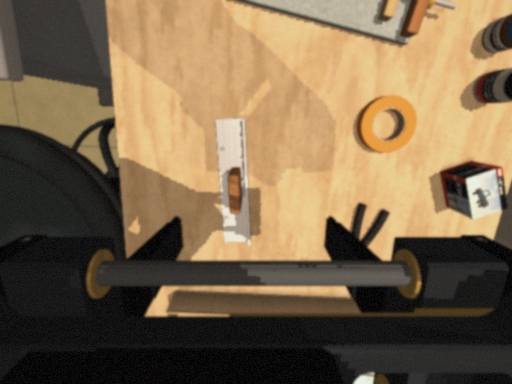

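The wrist view shows the straightedge at (233,180), with the grip at (235,190) and the wall on the right, its +x side. The grip lies at (0.4538, -0.2842) with a yaw of about 4.9°. I go down over it and close.

```bash
python3 -m crank '-0.34 -0.46 0 -0.4 0;0 0 0.7 0 0;0 0 0.8 0 0;0 0 0.8 0 0;0 0 0.7 0 0;0 0 0.4 0 0;0 0 0.3 0 0;0 0 0 0 0;0 0 0 0 0'
python3 -c "
from workcell import env
s=env.get_state();print(s['eef_pos'],s['eef_rot'])"
```

```text
time: 6.05
eef_pos: [0.4555, -0.282, 0.0303]
eef_rot: [0.001, 0.675, 0.738, 0.0]
force: [-0.6, 0.6, -0.8]
finger_gap: 1.0
grip_force: 0.0
[ 0.45550327 -0.28204546  0.03030746] [5.10502889e-04 6.75265069e-01 7.37574957e-01 9.03776057e-05]
```

```bash
python3 -m crank '-0.04 -0.03 0 0 0;0 0 0 0 1;0 0 0 0 1;0 0 0 0 1;0 0 0 0 1;0 0 0 0 1;0 0 0 0 1;0 0 0 0 1;0 0 0 0 1'
```

```text
time: 7.18
eef_pos: [0.4537, -0.2842, 0.0296]
eef_rot: [-0.0, 0.675, 0.737, 0.0]
force: [0.7, -0.2, -0.2]
finger_gap: 0.217
grip_force: 0.0
```

```bash
python3 -m crank '0 0 0 0 1;0 0 0 0 1;0 0 0 0 1;0 0 0 0 1'
```

```text
time: 7.68
eef_pos: [0.4537, -0.2842, 0.0296]
eef_rot: [-0.0, 0.675, 0.737, 0.0]
force: [0.3, 0.1, -0.4]
finger_gap: 0.149
grip_force: 30.0
```

```bash
python3 -m crank '0 0 -0.2 0 1;0 0 -0.4 0 1;0 0 -0.5 0 1;0 0 -0.5 0 1;0 0 -0.4 0 1;0 0 0 0 1'
python3 - <<'E'
from h import *
p=env.grab_frame("top");C=cloud(p);f=p["frame"];h=cv2.cvtColor(f,cv2.COLOR_RGB2HSV).astype(int)
X,Y,Z=C[...,0],C[...,1],C[...,2]
roi=(X>.38)&(X<.72)&(Y>-.12)&(Y<.2)
R=roi
def rect(m,n,z):
    m=cv2.morphologyEx(m.astype(np.uint8),cv2.MORPH_OPEN,np.ones((2,2),np.uint8))
    k,l,s,c=cv2.connectedComponentsWithStats(m)
    for i in range(1,k):
        if s[i,4]>40:
            v,u=np.nonzero(l==i)
            q=np.array([w(p,a,b,z)[:2] for a,b in zip(u,v)],np.float32)
            rc=cv2.minAreaRect(q);print(n,s[i,4],np.round(c[i],1),"cen",q.mean(0).round(4),"rc",np.round(rc[0],4),np.round(rc[1],4),round(rc[2],1))
            if s[i,4]>300:
                np.save(n+".npy",q)
rect(R&(h[...,1]<90)&(h[...,2]>120),"board",.012)
rect(R&(h[...,0]<18)&(h[...,1]>130)&(h[...,2]<140),"blank",.03)
rect(R&(h[...,0]>=19)&(h[...,1]>110)&(Z>.022),"facing",.03)
rect(R&(h[...,0]<19)&(h[...,1]>150)&(h[...,2]>140),"rail",.03)
# contour of the board: fit
save(p,"top2.png")
E
```

```text
time: 8.43
eef_pos: [0.4541, -0.2845, 0.1311]
eef_rot: [0.001, 0.675, 0.737, 0.0]
force: [-0.6, -0.3, -2.6]
finger_gap: 0.149
grip_force: 30.0
board 4598 [225.7 168.7] cen [0.5595 0.0497] rc [0.5412 0.0378] [0.23   0.2483] 79.8
blank 43 [236.1 184. ] cen [0.5136 0.0184] rc [0.5163 0.0189] [0.028  0.0166] 1.4
facing 289 [236.1 142. ] cen [0.6325 0.0222] rc [0.632  0.0211] [0.1977 0.0129] 79.9
rail 340 [238.9 130.6] cen [0.6655 0.0152] rc [0.6661 0.0158] [0.2167 0.0138] 79.6
```

View pics/top2.png

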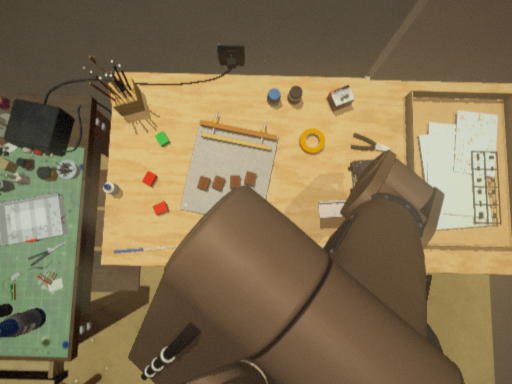

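The arm now hides the front of the board in this view. The blanks are still at (204,184) to (250,180) and the straightedge hangs in the grip. I fit a board yaw of -10.2° and a facing front face at s≈0.612 along board x. I carry the straightedge high to a point ahead of the blanks.

```bash
python3 -m crank '0.3 0 0 0 1;0.7 0.03 0 0 1;0.8 0.03 0 0 1;0.8 0.04 0 0 1;0.8 0.05 0 0 1;0.8 0.04 0 0 1;0.8 0.03 0 0 1;0.8 0.03 0 0 1;0.7 0 0 0 1;0.34 0 0 0 1;0 0 0 0.5 1;0 0 0 0.5 1'
python3 -m crank '0 0 0 0.7 1;0 0 0 0.7 1;0 0 0 0.6 1;0 0 0 0 1;0 0 0 0 1'
python3 - <<'E'
from h import *
s=env.get_state();print(s['eef_pos'],s['eef_rot'],s["force"])
p=env.grab_frame("wrist");save(p,"wr2.png")
E
```

```text
time: 9.98
eef_pos: [0.435, 0.0585, 0.1289]
eef_rot: [-0.001, 0.707, 0.707, -0.001]
force: [-0.8, -0.4, -2.5]
finger_gap: 0.139
grip_force: 30.0
time: 10.6
eef_pos: [0.4357, 0.0579, 0.1293]
eef_rot: [-0.0, 0.765, 0.643, -0.0]
force: [-0.4, 0.1, -2.3]
finger_gap: 0.144
grip_force: 30.0
[0.4357041  0.05785444 0.12930894] [-3.03667472e-04  7.65467180e-01  6.43474814e-01 -2.62261404e-04] [-0.39436844  0.10419833 -2.25535882]
```

View pics/wr2.png

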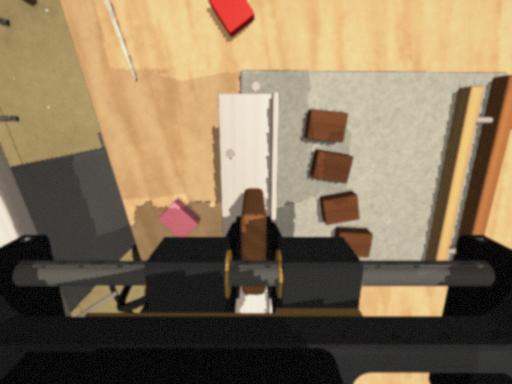

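The straightedge hangs just in front of the blanks. The blanks show at (327,126), (332,166), (340,208) and (354,241), the facing at (460,170), and the pink look-alike at (178,218) is clear. Next I measure the angles and distances from this view.

```bash
python3 - <<'E'
from h import *
p=env.grab_frame("wrist");C=cloud(p);h=cv2.cvtColor(p["frame"],cv2.COLOR_RGB2HSV).astype(int)
v,u=np.mgrid[:384,:512];vis=(v<232)
a=np.radians(-10.1);bx=np.array([np.cos(a),np.sin(a)]);by=np.array([-bx[1],bx[0]])
def rep(m,n):
    k,l,s,c=cv2.connectedComponentsWithStats(m.astype(np.uint8))
    for i in range(1,k):
        if s[i,4]>250:
            P=C[l==i];rc=cv2.minAreaRect(P[:,:2].astype(np.float32));q=P[:,:2]
            S=q@bx;T=q@by
            # front/rear edge slope in board frame
            b=np.round((T-T.min())/.004).astype(int);e=[];g=[]
            for j in range(b.max()+1):
                if (b==j).sum()>4: e.append([T[b==j].mean(),np.percentile(S[b==j],3)]);g.append([T[b==j].mean(),np.percentile(S[b==j],97)])
            e=np.array(e);g=np.array(g)
            print(n,s[i,4],c[i].round(0),np.round(rc[1],4),round(rc[2],1),"z",np.median(P[:,2]).round(4),"s",np.percentile(S,[2,50,98]).round(4),"t",np.percentile(T,[2,98]).round(4),"slopes",np.polyfit(e[:,0],e[:,1],1).round(3),np.polyfit(g[:,0],g[:,1],1).round(3))
Z=C[...,2]
rep(vis&(Z>.019)&(Z<.04)&(h[...,0]<20)&(h[...,1]>120)&(h[...,2]<130)&(u>280)&(u<430),"blank")
rep(vis&(Z>.022)&(Z<.04)&(u>430)&(u<486),"facing")
rep(vis&(Z>.085)&(Z<.113)&(u>200)&(u<285),"edge")
rep(vis&(Z>.005)&(Z<.018)&(u>240)&(h[...,1]<100),"board")
E
```

```text
blank 887 [325. 127.] [0.0263 0.0344] 75.2 z 0.0297 s [0.4713 0.4882 0.5048] t [0.1873 0.2123] slopes [0.025 0.467] [-0.163  0.536]
blank 955 [331. 166.] [0.027  0.0343] 71.1 z 0.0297 s [0.4798 0.496  0.5132] t [0.1472 0.1739] slopes [-0.233  0.52 ] [-0.032  0.517]
blank 898 [339. 207.] [0.0341 0.0264] 1.9 z 0.0296 s [0.4917 0.5083 0.5256] t [0.103  0.1304] slopes [0.333 0.457] [0.365 0.479]
facing 2599 [460. 156.] [0.1469 0.0269] 80.0 z 0.0298 s [0.6176 0.6213 0.6352] t [0.0948 0.233 ] slopes [0.003 0.617] [0.029 0.625]
facing 935 [479. 201.] [0.0932 0.0145] 88.2 z 0.0294 s [0.6488 0.6503 0.66  ] t [0.0928 0.173 ] slopes [0.003 0.649] [-0.119  0.67 ]
edge 5873 [244. 151.] [0.0999 0.0362] 80.1 z 0.1036 s [0.3964 0.4121 0.4315] t [0.1336 0.2213] slopes [0.005 0.396] [0.168 0.399]
board 25235 [366. 142.] [0.1683 0.2579] 79.7 z 0.0118 s [0.4276 0.543  0.6386] t [0.0885 0.2492] slopes [-0.155  0.471] [0.218 0.587]
board 771 [468. 176.] [0.1183 0.009 ] 79.7 z 0.0118 s [0.6439 0.6479 0.6514] t [0.0869 0.2014] slopes [0.    0.644] [0.006 0.65 ]
```

The straightedge is parallel to the facing within about 0.002 rad. The facing's front is at s≈0.6165 and the TCP at s≈0.419. I lower to about 4.5 mm above the board and then push.

```bash
python3 -m crank '0 0 0.4 0 1;0 0 0.5 0 1;0 0 0.4 0 1;0 0 0.25 0 1;0 0 0.1 0 1;0 0 0.02 0 1;0 0 0 0 1;0 0 0 0 1'
```

```text
time: 11.7
eef_pos: [0.4364, 0.0576, 0.0466]
eef_rot: [0.0, 0.766, 0.643, 0.0]
force: [0.2, 0.8, -1.5]
finger_gap: 0.144
grip_force: 30.0
```

```bash
python3 -m crank '0 0.1 0.01 0 1;0 0.2 0 0 1;0 0.2 0 0 1;0 0.12 0 0 1;0 0.12 0 0 1;0 0.15 0 0 1;0 0.15 0 0 1;0 0.15 0 0 1;0 0.15 0 0 1;0 0.15 0 0 1;0 0.15 0 0 1;0 0.15 0 0 1'
python3 -m crank '0 0.15 0 0 1;0 0.15 0 0 1;0 0.12 0 0 1;0 0.12 0 0 1;0 0.1 0 0 1;0 0.08 0 0 1;0 0.06 0 0 1;0 0.04 0 0 1;0 0.02 0 0 1;0 0 0 0 1'
```

```text
time: 13.2
eef_pos: [0.5248, 0.042, 0.0456]
eef_rot: [-0.0, 0.766, 0.643, 0.0]
force: [0.0, -0.4, -2.6]
finger_gap: 0.143
grip_force: 30.0
time: 14.45
eef_pos: [0.5657, 0.0348, 0.0456]
eef_rot: [0.0, 0.766, 0.643, 0.0]
force: [-0.2, -1.3, -2.4]
finger_gap: 0.15
grip_force: 30.0
```

```bash
python3 -m crank '0 0.03 0 0 1;0 0.04 0 0 1;0 0.04 0 0 1;0 0.03 0 0 1;0 0.02 0 0 1;0 0 0 0 1;0 0 0 0 1'
python3 - <<'E'
from h import *
p=env.grab_frame("wrist");save(p,"wr3.png")
s=env.get_state();print(s['eef_pos'],s["force"])
E
```

```text
time: 15.32
eef_pos: [0.5736, 0.0334, 0.0456]
eef_rot: [0.0, 0.766, 0.643, 0.0]
force: [0.7, -0.3, -2.3]
finger_gap: 0.146
grip_force: 30.0
[0.57357376 0.03339668 0.04563613] [-0.64465525  0.38071522 -2.60063566]
```

View pics/wr3.png

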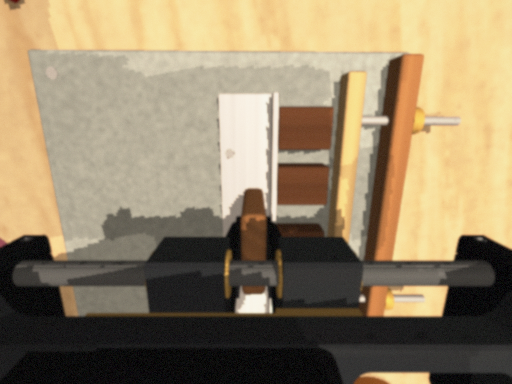

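Blanks 1 to 3 show square to the wall at (305,128), (302,184) and (302,231). The facing is at (348,150), with a gap of only a few mm left. I creep forward from here.

```bash
python3 -m crank '0 0.02 0 0 1;0 0.02 0 0 1;0 0.02 0 0 1;0 0 0 0 1;0 0 0 0 1'
python3 -m crank '0 0.01 0 0 1;0 0.01 0 0 1;0 0 0 0 1;0 0 0 0 1'
```

```text
time: 16.0
eef_pos: [0.5766, 0.0329, 0.0456]
eef_rot: [0.0, 0.766, 0.643, 0.0]
force: [-0.4, 0.2, -2.2]
finger_gap: 0.148
grip_force: 30.0
time: 16.5
eef_pos: [0.5776, 0.0327, 0.0456]
eef_rot: [0.0, 0.766, 0.643, 0.0]
force: [-0.3, 0.7, -2.4]
finger_gap: 0.147
grip_force: 30.0
```

```bash
for i in 1; do python3 -m crank '0 0.01 0 0 1;0 0 0 0 1;0 0.01 0 0 1;0 0 0 0 1' | grep -E 'eef_pos|force:'; python3 -m crank '0 0.01 0 0 1;0 0 0 0 1' | grep -E 'eef_pos|force:'; done
```

```text
eef_pos: [0.5786, 0.0326, 0.0456]
force: [0.6, -0.7, -1.7]
grip_force: 30.0
eef_pos: [0.5791, 0.0325, 0.0457]
force: [0.1, -0.3, -2.3]
grip_force: 30.0
```

```bash
python3 -m crank '0 0.008 0 0 1;0 0 0 0 1' | grep -E 'eef_pos|force:'
```

```text
eef_pos: [0.5794, 0.0324, 0.0456]
force: [0.5, -1.3, -2.1]
grip_force: 30.0
```

```bash
python3 -m crank '0 0.008 0 0 1;0 0 0 0 1' | grep -E 'eef_pos|force:'
```

```text
eef_pos: [0.5797, 0.0323, 0.0456]
force: [0.1, -0.2, -1.2]
grip_force: 30.0
```

```bash
python3 -m crank '0 0.008 0 0 1;0 0 0 0 1' | grep -E 'eef_pos|force:'
```

```text
eef_pos: [0.5799, 0.0323, 0.0456]
force: [-3.7, 0.9, -1.7]
grip_force: 30.0
```

```bash
python3 -m crank '0 0.005 0 0 1;0 0 0 0 1;0 0 0 0 1' | grep -E 'eef_pos|force:'
```

```text
eef_pos: [0.58, 0.0323, 0.0455]
force: [-4.4, 1.1, -3.0]
grip_force: 30.0
```

```bash
python3 -m crank '0 0.006 0 0 1;0 0 0 0 1;0 0 0 0 1' | grep -E 'eef_pos|force:'
```

```text
eef_pos: [0.58, 0.0323, 0.0454]
force: [-6.3, 1.6, -0.7]
grip_force: 30.0
```

```bash
python3 -m crank '0 0.007 0 0 1;0 0 0 0 1;0 0 0 0 1' | grep -E 'eef_pos|force:'
```

```text
eef_pos: [0.5801, 0.0323, 0.0454]
force: [-6.8, 1.9, -1.0]
grip_force: 30.0
```

```bash
python3 -m crank '0 0.005 0 0 1;0 0 0 0 1;0 0 0 0 1' | grep -E 'eef_pos|force:'
```

```text
eef_pos: [0.5801, 0.0323, 0.0454]
force: [-7.6, 3.0, -0.7]
grip_force: 30.0
```

```bash
python3 -m crank '0 0.008 0 0 1;0 0 0 0 1;0 0 0 0 1' | grep -E 'eef_pos|force:'
```

```text
eef_pos: [0.5802, 0.0323, 0.0453]
force: [-8.2, 2.4, -0.1]
grip_force: 30.0
```

```bash
python3 -m crank '0 0.006 0 0 1;0 0 0 0 1;0 0 0 0 1;0 0 0 0 1' | grep -E 'eef_pos|force:'
python3 - <<'E'
from h import *
F=[]
for i in range(5):
    p=env.grab_frame("wrist");F.append(env.get_state()["force"])
print(np.mean(F,0).round(2));save(p,"wr4.png")
C=cloud(p);v,u=np.mgrid[:384,:512]
m=(v>95)&(v<215)&(u>220)&(u<268)&(C[...,2]>.01)&(C[...,2]<.05)
P=C[m];A=np.c_[P[:,:2],np.ones(len(P))];k=np.linalg.lstsq(A,P[:,2],rcond=None)[0];print("flange plane",k.round(4),np.median(P[:,2]))
E
```

```text
eef_pos: [0.5802, 0.0322, 0.0452]
force: [-9.4, 1.8, -0.0]
grip_force: 30.0
[-9.34  2.64  0.17]
flange plane [ 0.0606 -0.0489 -0.0111] 0.0194725516580994
```

View pics/wr4.png

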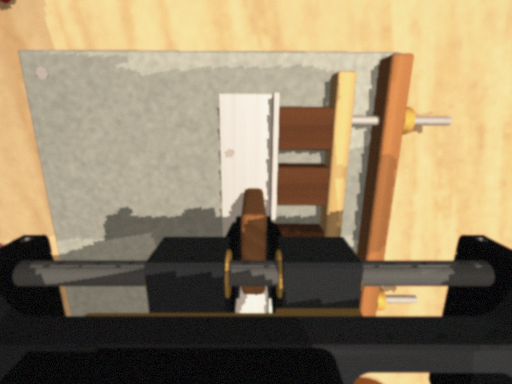

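All the visible blanks are flush: (305,128), (302,184) and (302,230) bear on the facing at (342,140). The push is about 9.7 N along the board axis. I hold a little longer and then back off straight.

```bash
python3 -m crank '0 0 0 0 1;0 0 0 0 1;0 0 0 0 1;0 0 0 0 1;0 0 0 0 1' | grep -E 'eef_pos|force:'
python3 -m crank '0 -0.03 0 0 1;0 -0.03 0 0 1;0 -0.05 0 0 1;0 -0.1 0 0 1;0 -0.2 0 0 1;0 -0.3 0 0 1;0 -0.3 0 0 1;0 -0.2 -0.2 0 1;0 0 -0.4 0 1;0 0 -0.6 0 1;0 0 -0.5 0 1;0 0 0 0 1'
python3 - <<'E'
from h import *
p=env.grab_frame("wrist");save(p,"wr5.png");C=cloud(p)
a=np.radians(-10.1);bx=np.array([np.cos(a),np.sin(a)]);by=np.array([-bx[1],bx[0]])
h=cv2.cvtColor(p["frame"],cv2.COLOR_RGB2HSV).astype(int);Z=C[...,2];v,u=np.mgrid[:384,:512]
m=(v<232)&(Z>.02)&(Z<.04)&(h[...,0]<20)&(h[...,1]>120)&(h[...,2]<130)&(u>290)&((C[...,:2]@bx)<.613)
k,l,s,c=cv2.connectedComponentsWithStats(m.astype(np.uint8))
for i in range(1,k):
    if s[i,4]>100: P=C[l==i][:,:2];print(c[i].round(),np.percentile(P@bx,[2,50,98]).round(4),np.median(P@by).round(4),cv2.minAreaRect(P.astype(np.float32))[2])
E
```

```text
eef_pos: [0.5802, 0.0322, 0.0452]
force: [-9.9, 2.6, -0.5]
grip_force: 30.0
time: 22.75
eef_pos: [0.523, 0.0425, 0.1325]
eef_rot: [0.001, 0.766, 0.643, 0.002]
force: [-1.1, -0.5, -2.1]
finger_gap: 0.149
grip_force: 30.0
[345. 126.] [0.5825 0.5973 0.6122] 0.1996 79.41549682617188
[341. 164.] [0.5823 0.5965 0.6124] 0.1626 79.35009765625
[337. 208.] [0.5822 0.5965 0.6125] 0.1161 79.0834732055664
[334. 230.] [0.5821 0.5971 0.6123] 0.0899 84.03023529052734
```

View pics/wr5.png

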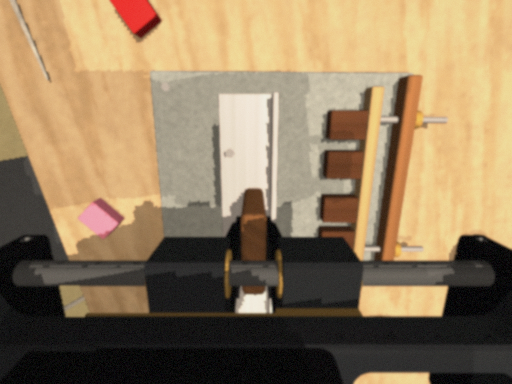

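All four blanks, at (345,126), (341,164), (337,208) and (334,230), lie square and flush along the facing. I carry the straightedge back to its starting spot.

```bash
python3 -m crank '-0.3 0 0 0 1;-0.7 -0.03 0 0 1;-0.8 -0.03 0 0 1;-0.8 -0.03 0 0 1;-0.8 -0.03 0 0 1;-0.8 -0.03 0 0 1;-0.8 -0.03 0 0 1;-0.8 -0.03 0 0 1;-0.6 -0.03 0 0 1;-0.27 0 0 0 1;0 0 0 -0.6 1;0 0 0 -0.6 1' | grep eef
python3 -m crank '0 0 0 -0.6 1;0 0 0 -0.6 1;0 0 0 -0.6 1;0 0 0.3 0 1;0 0 0.6 0 1;0 0 0.6 0 1;0 0 0.3 0 1;0 0 0.08 0 1;0 0 0 0 1;0 0 0 0 1'
```

```text
eef_pos: [0.4523, -0.2837, 0.1299]
eef_rot: [-0.001, 0.731, 0.683, -0.0]
time: 25.55
eef_pos: [0.4532, -0.2842, 0.0374]
eef_rot: [0.001, 0.675, 0.737, 0.0]
force: [0.0, -0.4, -2.7]
finger_gap: 0.143
grip_force: 30.0
```

Next I lower slowly until the force shows the bench.

```bash
python3 -m crank '0 0 0.05 0 1;0 0 0.05 0 1;0 0 0.03 0 1;0 0 0 0 1;0 0 0 0 1' | grep -E 'eef_pos|force:'
python3 -m crank '0 0 0.02 0 1;0 0 0 0 1;0 0 0 0 1' | grep -E 'eef_pos|force:'
```

```text
eef_pos: [0.4528, -0.284, 0.0301]
force: [0.2, 0.9, -3.3]
grip_force: 30.0
eef_pos: [0.4529, -0.284, 0.0296]
force: [-0.9, 1.4, 6.2]
grip_force: 30.0
```

Touched down, so I open and lift.

```bash
python3 -m crank '0 0 0 0 0.85;0 0 0 0 0.8;0 0 0 0 0.75;0 0 0 0 0.6;0 0 0 0 0.4;0 0 0 0 0.2;0 0 0 0 0;0 0 0 0 0;0 0 0 0 0;0 0 0 0 0;0 0 0 0 0;0 0 0 0 0' | grep -E 'eef_pos|force:|gap'
python3 -m crank '0 0 -0.2 0 0;0 0 -0.4 0 0;0 0 -0.6 0 0;0 0 -0.7 0 0;0 0 -0.7 0 0;0 0 -0.6 0 0;0 0 -0.3 0 0;0 0 0 0 0;0 0 0 0 0'
python3 - <<'E'
from h import *
p=env.grab_frame("wrist");save(p,"wr6.png");C=cloud(p)
r=env.trace(p,"straightedge_grip")[0];P=C[r["pixels"]]
k=(P[:,2]>.055)&(P[:,2]<.07);print(P[k].mean(0).round(4));k=P[:,2]<.008;print(np.median(P[k],0).round(4))
p=env.grab_frame("top");f=p["frame"][105:255,170:390][:,:,::-1]
cv2.imwrite("pics/crop2.png",cv2.resize(f,None,fx=3.6,fy=3.6,interpolation=cv2.INTER_CUBIC))
E
```

```text
eef_pos: [0.4528, -0.284, 0.0291]
force: [0.5, 0.1, 1.2]
finger_gap: 1.0
grip_force: 0.0
time: 29.18
eef_pos: [0.4525, -0.2837, 0.2031]
eef_rot: [-0.001, 0.675, 0.737, -0.0]
force: [-0.1, 0.5, -0.2]
finger_gap: 1.002
grip_force: 0.0
[ 0.4536 -0.2824  0.0623]
[ 0.4447 -0.2631  0.0039]
```

View pics/wr6.png

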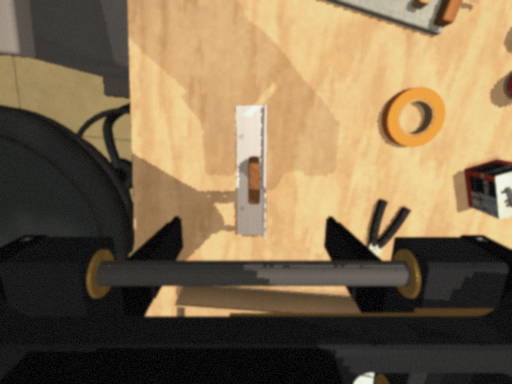

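The straightedge stands upright on the bench at (251,170), with its grip top at 62 mm and its flange top at 4 mm. The gripper is clear of it, so I hand in.

```bash
python3 -c "
from workcell import env
print(env.sign_off())"
```

```text
the job is handed in; nothing more can be done
None
```

The job is handed in, with no verdict returned: the four blanks were flush and square along the fence after pressing at about 10 N (wrist reading), and the straightedge stands on the bench clear of the board.

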